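Centre a finial on the finishing turntable

TASK

The pale turned finial stands off-centre on the small finishing turntable; with light taps of the fingertips low against its foot, nudge it until it stands upright in the middle, its foot wholly inside the smallest engraved ring, so that it will run true for lacquering. It is top-heavy and wobbly: never grip, lift or press down on it, and do not tip it or knock it off. Leave everything else on the bench where it is, and draw the hand back clear when done.

Things in the scene. Friction and masses are not known exactly. Their poses are not given: they have to be found in the camera images.
- finial: the pale turned finial, loose, 60 mm tall, about 80 g. From below: foot disc, its widest part, diameter 50 mm at 4 to 13 mm above its underside (bevelled below to a 25 mm standing circle); neck of diameter 18 mm at 19 to 22 mm; bulb of diameter 40 mm at 34 to 39 mm; small button on top. Pushed at the foot it slides, at the bulb it tips. Origin: centre of its underside, z up its axis
- turntable_centre (a point): centre of the turntable's flat top face, on its axis, 90 mm above the bench; z up. The head is an aluminium disc of diameter 170 mm, 10 mm thick, with three dark flush rings of mean diameter 64, 110 and 154 mm. It turns freely about the upright axis with slight drag (how far it is turned does not matter); its green foot, diameter 120 mm, is fixed to the bench
- stained_finial_a: bystander: finished dark-stained finial of the same shape, diameter 50 mm, 60 mm tall, standing on the bench. Origin: centre of its underside
- stained_finial_b: bystander: a second dark-stained finial, same shape and size, standing on the bench. Origin: centre of its underside
- lacquer_tin: bystander: closed round tin with a green band, diameter 74 mm, 80 mm tall, standing on the bench. Origin: centre of its underside
- wax_jar: bystander: amber glass jar with a steel cap, diameter 64 mm, 60 mm tall, standing on the bench. Origin: centre of its underside
- brush: bystander: flat lacquer brush lying on the bench beyond the turntable, 175 mm long, 42 mm wide, 14 mm thick. Origin: on its underside, about 95 mm from the handle's end; x points to the bristles
- sanding_block: bystander: cork sanding block, 110 x 65 x 34 mm, lying on the bench. Origin: centre of its underside
- mallet: bystander: joiner's wooden mallet lying on its side, 270 mm long, head 55 x 110 x 66 mm. Origin: under the handle, 110 mm from the middle of the head; x points to the head
Not all that is in view belongs to the job. Leave any turquoise look-alike of the finial alone. Leave any purple look-alike of the part that bears turntable_centre alone.

How it is judged:
By the outcome, as a careful person would: the job done as asked, in the order asked, and still so for the second after the job is handed in, with the robot touching nothing.
It also fails if it takes over 51 s, if anything falls off the work surface, if the arm or the gripper's body presses on something with over 40 N, if the wrist force passes 120 N, or if a joint passes its speed limit or range.

ROBOT

A 6-joint arm with a two-finger parallel gripper is mounted at the origin on the work surface. World frame = base frame: x ahead of the robot, y to its left, z up, the work surface at z = 0. Lengths are in m, angles in degrees, forces in N, time in s.
With the tool pointing down it reaches from about 0.4 to 0.825 m from the base axis. Payload 7 kg.
Tool frame: the origin (TCP) lies on the centre line of the jaws, within the pads' length; the fingertips stand r.tip_reach ahead of it and the grasp point (between the pads) is the TCP (r.tip_reach is the distance from the TCP to the fingertips, in m); z points along the fingers, y is the line along which they close (so a half turn about z gives the same grasp; the last joint's range is limited). The gripper opens to 88 mm and grips with 3 to 60 N. Pads are 19 mm wide; open, the fingers measure 130 mm over their backs; the gripper's body (78 mm by 193 mm) begins 47 mm behind the grasp point.
Start: joints at [86.064, 20.546, 0.682, 0, -70.136, -16.507], TCP at [0.236, 0.632, 0.246] pointing down, gripper open.
Joint ranges: [-176.03, 176.03], [-82.01, 121.73], [-58.28, 71.71], [-173.87, 95.51], [-174.79, -0.11], [-173.66, 173.66]. Speed limits (degrees/s): [136.94, 136.94, 172.46, 180, 180, 180].

INTERFACE

Orientations are given as [roll, pitch, yaw] about the fixed x, y, z axes, in that order (R = Rz(yaw) Ry(pitch) Rx(roll)).
In Python, from plant import sensors, cams, r gives the robot as it stands.
- The arm moves only by the tool drive_tool, never from a script. Its argument "rows" is a list of rows, each an object of numbers: "fingers": the gripper's target within -1 to 1 (fully open at 1, half-way at 0, shut at -1); "x", "y", "z": the shift along the tool's x, y, z in m; "spin": the turn about the tool's z in rad. A call has 1 to 10 rows; each row is the pose to reach, as a shift and turn from the pose commanded when the call began, along the tool's axes at that moment; what a row does not reach only later rows make up. A row lasts 1/8 s, in which the tool goes at most 62.5 mm and 10.7 degrees, less where a joint would pass 70% of its speed; a pose out of reach is approached as far as the arm can. A call with a gripper value outside its range is refused whole. The fingers move at their own pace and stop on an object; "newtons" is the grip in N (left out, the last holds). Time passes only in rows, so rows that repeat a pose let the fingers close. It gives the time, the measured TCP pose, the force, the opening and the grip force at its end, in the units of the state.
- sensors.get_state(): the state, without advancing time (a new reading comes with each control period).
- cams.capture(name): name is "scene" or "top"; returns a dict with "pixels" (400x640x3 uint8, red, green, blue), "intrinsics" (3x3 intrinsics, pixels), "k1" (the pictures are not rectified: a ray, as slopes to the right and down, at radius r is drawn at 1 + k1 r^2 times it, then the intrinsics apply), "eye" and "orientation" of the camera in the world. Camera axes: x right, y up, looking along -z (the intrinsics and any distortion apply to the point x, -y, -z); pixel columns grow to the right and rows downward; lengths in m; the calibration is good to about 2 mm. A picture is of the moment at which its call begins. There is no depth.
- r.close_job(): hands the job in; it is judged then, once.
The state is a dict: "time_s": time; "joints": joint angles; "qd": joint speeds; "joint_torque": joint torques, N m; "tcp_pos": TCP position; "eef_rot": TCP orientation; "contact_force": force on the tool from outside, world axes, zero at the start; "moment": the same for the moment, N m; "gripper_width": finger opening in m; "gripper_force": force on a finger pad.
Only numpy, scipy, OpenCV 4.12 (cv2) and the standard library are available. Lean on these libraries where they do the work, as an engineer would, in place of code of your own. Each camera call takes 0.05 s, during which the arm holds its last target. There are 200 camera calls.

## Working session

There is one attempt and no reset: what is moved stays moved. The work goes in short steps, Python scripts to look and compute and a tool call to move; the robot and the scene stay as the last step left them, time stands still between calls to the robot, and variables do not carry over. Pictures are saved under pics/ and viewed, at most 10 in all, crops included, and the job is handed in when it is done.

Besides the shell and the picture viewer there is one more tool, called after "Emit:" by a JSON object that holds its "op" and its "data". drive_tool: Moves the arm, as the interface text tells. Its arguments: {"type":"object","properties":{"rows":{"type":"array"},"newtons":{"type":"number"}},"required":["rows"]}

```bash
mkdir -p pics; ls; cat > h.py <<'E'
import numpy as np, cv2
from plant import sensors, cams, r
def cap(n):
    return cams.capture(n)
def save(c,f,crop=None,s=1):
    p=c["pixels"][:,:,::-1]
    if crop: p=p[crop[1]:crop[3],crop[0]:crop[2]]
    cv2.imwrite('pics/'+f,cv2.resize(p,None,fx=s,fy=s,interpolation=cv2.INTER_CUBIC))
E
python3 - <<'E'
from h import *
for n in("scene","top"):
    c=cap(n); save(c,n+'0.png'); np.save(n+'0.npy',c,allow_pickle=True)
    print(n,c["intrinsics"],c["k1"],c["eye"],c["orientation"])
print(sensors.get_state(), r.tip_reach)
E
```

```text
pics
scene [[443.99187058   0.         322.47974338]
 [  0.         443.99187058 205.76858862]
 [  0.           0.           1.        ]] -0.06380087862845511 [ 1.11344766 -0.93643413  0.95563866] [50.98355306  0.93723565 33.12426711]
top [[381.33772797   0.         320.72871744]
 [  0.         381.33772797 198.73528771]
 [  0.           0.           1.        ]] -0.07000111916215385 [ 0.32262104 -0.07425283  1.0746047 ] [  9.89178834   1.23622818 -88.64750297]
{'time_s': 0.1, 'joints': array([ 8.60657860e+01,  2.05864768e+01,  6.38972429e-01, -1.84854335e-02,
       -7.01329129e+01, -1.65054397e+01]), 'qd': array([-0.08796107, -0.11339661,  0.13964125,  0.15740862,  0.02092205,
        0.07142656]), 'joint_torque': array([-2.19375055e-03, -5.84167099e+01,  2.93748683e+01,  7.01566860e+00,
        1.01476297e-02, -5.26767349e-05]), 'tcp_pos': array([0.23561671, 0.63212027, 0.24472323]), 'eef_rot': array([ 1.79917959e+02, -6.18695062e-03, -2.04459436e+01]), 'contact_force': array([-0.57336334,  0.86550325,  0.03896579]), 'moment': array([ 0.00294987, -0.01603108, -0.02892907]), 'gripper_force': 0.0, 'gripper_width': 0.08792149441489415} 0.019
```

View pics/scene0.png

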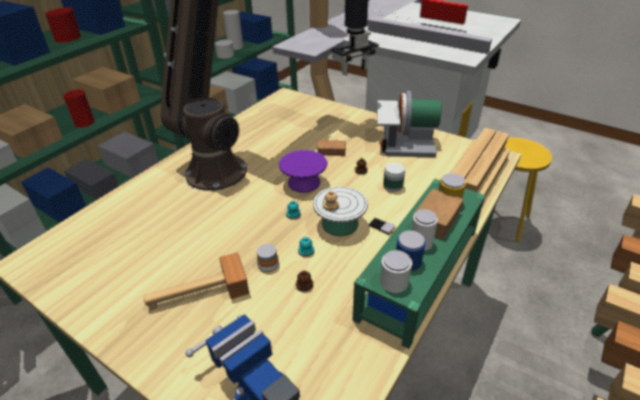

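View pics/top0.png

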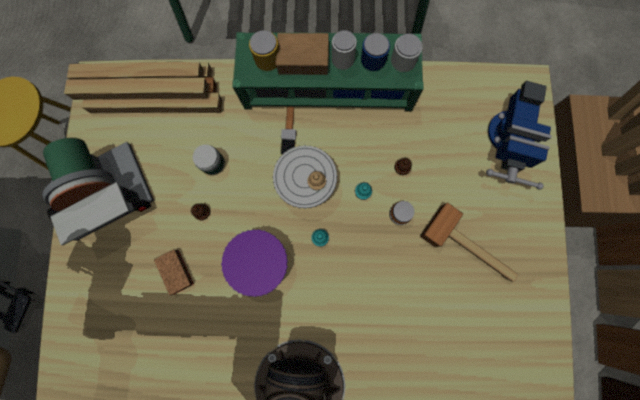

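Candidates in the top view:
- **Pale finial:** (317,180), on the aluminium turntable at (306,178). This is the target.
- **Turquoise look-alikes:** (363,190) and (320,237).
- **Dark stained finials:** (403,166) and (201,211).
- **Purple decoy turntable:** (255,262).

I choose the pale finial on the aluminium disc, and will check it in a close crop.

```bash
cat >> h.py <<'E'
from scipy.spatial.transform import Rotation as R
from scipy.optimize import least_squares
def cast(c,uv,z):
    uv=np.asarray(uv,float).reshape(-1,1,2)
    K=c["intrinsics"]; D=np.array([c["k1"],0,0,0.])
    # k1 is forward distortion in the same sense as OpenCV
    n=cv2.undistortPointsIter(uv,K,D,None,None,(3,50,1e-10)).reshape(-1,2)
    d=np.c_[n[:,0],-n[:,1],-np.ones(len(n))]@R.from_euler('xyz',c["orientation"],degrees=True).as_matrix().T
    e=np.asarray(c["eye"]); return (e+d*((z-e[2])/d[:,2])[:,None])[:,:2]
def proj(c,P):
    M=R.from_euler('xyz',c["orientation"],degrees=True).as_matrix()
    q=(np.asarray(P,float).reshape(-1,3)-c["eye"])@M; q=np.c_[q[:,0],-q[:,1],-q[:,2]]
    return cv2.projectPoints(q,np.zeros(3),np.zeros(3),c["intrinsics"],np.array([c["k1"],0,0,0.]))[0].reshape(-1,2)
def fitc(p,rad=None):
    f=lambda v:np.hypot(p[:,0]-v[0],p[:,1]-v[1])-(rad or v[2])
    s=least_squares(f,[*p.mean(0)]+([] if rad else [.08]),loss='soft_l1',f_scale=.001); return s.x,np.sqrt(np.mean(s.fun**2))
def biggest(m):
    cs,_=cv2.findContours(m.astype(np.uint8),cv2.RETR_EXTERNAL,cv2.CHAIN_APPROX_NONE); return max(cs,key=cv2.contourArea).reshape(-1,2)
E
python3 - <<'E'
from h import *
for n,box in(("top",(265,140,350,215)),("scene",(305,180,380,240))):
    c=np.load(n+'0.npy',allow_pickle=True).item()
    p=c["pixels"].astype(int); x0,y0,x1,y1=box; q=p[y0:y1,x0:x1]
    hsv=cv2.cvtColor(c["pixels"],cv2.COLOR_RGB2HSV)[y0:y1,x0:x1]
    for k,(u,v) in {"top":{"disc":(295,165),"fin":(317,180),"bench":(345,200)},"scene":{"disc":(350,215),"fin":(331,200),"bench":(372,190)}}[n].items(): print(n,k,hsv[v-y0,u-x0])
    save(c,n+'c.png',box,7)
E
python3 - <<'E'
import cv2,numpy as np
a=cv2.imread('pics/topc.png');b=cv2.imread('pics/scenec.png')
a=cv2.resize(a,(400,353));b=cv2.resize(b,(400,320));o=np.zeros((353,800,3),np.uint8);o[:,:400]=a;o[:320,400:]=b;cv2.imwrite('pics/crop1.png',o)
E
```

```text
top disc [ 50   5 146]
top fin [ 19 106 120]
top bench [ 29  74 144]
scene disc [ 60   5 214]
scene fin [ 16 110 118]
scene bench [ 28  72 228]
```

View pics/crop1.png

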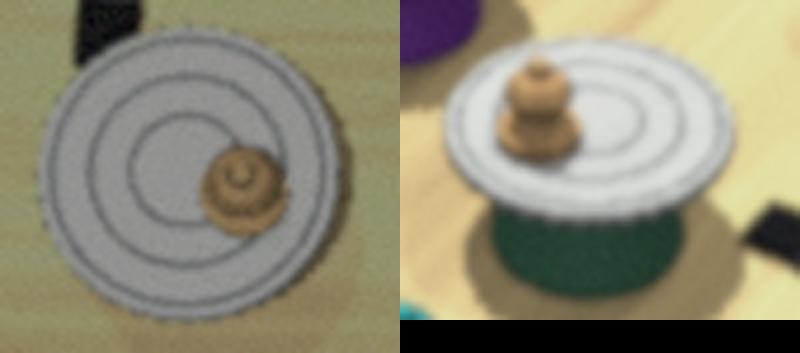

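```bash
cat >> h.py <<'E'
BOX={"top":(265,140,350,215),"scene":(305,180,380,240)}
def measure(c,n,ctr=None,rings=True):
    x0,y0,x1,y1=BOX[n]; im=c["pixels"]; out={}
    hsv=cv2.cvtColor(cv2.bilateralFilter(im,5,25,2),cv2.COLOR_RGB2HSV)[y0:y1,x0:x1].astype(int)
    if rings:
        m=hsv[...,1]<38
        m&=hsv[...,2]>60
        m=cv2.morphologyEx(m.astype(np.uint8),cv2.MORPH_OPEN,np.ones((3,3)))
        hull=cv2.convexHull(biggest(m))
        pts=cast(c,biggest(m)+[x0,y0],.09); (v,e)=fitc(pts); out['disc']=(v,e)
        # ring points: local darkness (black-hat) on the top plane
        g=cv2.cvtColor(im,cv2.COLOR_RGB2GRAY); bh=cv2.morphologyEx(g,cv2.MORPH_BLACKHAT,cv2.getStructuringElement(2,(7,7)))[y0:y1,x0:x1]
        vv,uu=np.nonzero((bh>12)&(hsv[...,1]<45)); w=bh[vv,uu].astype(float)
        P=cast(c,np.c_[uu+x0,vv+y0],.09); cen=v[:2]
        for tol in(.008,.006,.005,.005):
            rr=np.hypot(*(P-cen).T); k=np.argmin(abs(rr[:,None]-[.032,.055,.077]),1); R0=np.array([.032,.055,.077])[k]
            s=(abs(rr-R0)<tol)
            cen=least_squares(lambda q:(np.hypot(*(P[s]-q).T)-R0[s])*np.sqrt(w[s]),cen,loss='soft_l1',f_scale=.005).x
        out['rings']=(cen,s.sum())
    m=(hsv[...,1]>70)&(hsv[...,0]<24)
    if ctr is None: ctr=out['rings'][0]
    vv,uu=np.nonzero(m); P=cast(c,np.c_[uu+x0,vv+y0],.1); k=np.hypot(*(P-ctr).T)<.1
    m2=np.zeros(m.shape,np.uint8); m2[vv[k],uu[k]]=1; m2=cv2.morphologyEx(m2,cv2.MORPH_OPEN,np.ones((3,3)))
    b=biggest(m2); out['box']=cv2.boundingRect(b+[x0,y0]); out['area']=m2.sum()
    # near arc of the foot disc (edge at 0.094..0.103), contour pixels sit half a pixel inside
    P=cast(c,b+[x0,y0],.099); d=(np.asarray(c["eye"])[:2]-ctr); d/=np.linalg.norm(d)
    cen=P.mean(0)
    for i in range(8):
        q=P-cen; s=(q@d)>-.005 if n=="top" else (q@d)>.008
        cen,e=fitc(P[s],.0245)
    out['finial']=(cen,e,s.sum())
    return out
def look(tag=None,ctr=None):
    for n in("top","scene"):
        c=cap(n); print(n,measure(c,n,ctr,ctr is None))
        if tag: save(c,f'{n}_{tag}.png')
E
python3 - <<'E'
from h import *
np.set_printoptions(precision=4,suppress=True)
for n in("top","scene"):
    c=np.load(n+'0.npy',allow_pickle=True).item(); print(n,measure(c,n))
    o=measure(c,n); x=c["pixels"].copy(); t=np.linspace(0,6.28,200)
    for ce,R_,z,col in((o['rings'][0],.032,.09,(255,0,0)),(o['rings'][0],.085,.09,(255,0,0)),(o['finial'][0],.025,.099,(0,255,0)),(o['finial'][0],.02,.1265,(0,0,255))):
        x0,y0,x1,y1=BOX[n]
        if ce is o['rings'][0] and R_==.032: big=cv2.resize(x[y0:y1,x0:x1],None,fx=5,fy=5,interpolation=2)
        q=proj(c,np.c_[ce[0]+R_*np.cos(t),ce[1]+R_*np.sin(t),0*t+z]); cv2.polylines(big,[np.int32((q-[x0,y0]+.5)*5)],True,col,1)
    cv2.imwrite(f'pics/ov_{n}.png',big[:,:,::-1])
a=cv2.imread('pics/ov_top.png');b=cv2.imread('pics/ov_scene.png');o=np.zeros((a.shape[0],a.shape[1]+b.shape[1],3),np.uint8);o[:,:a.shape[1]]=a;o[:b.shape[0],a.shape[1]:]=b;cv2.imwrite('pics/ov.png',o);print(o.shape)
E
```

```text
top {'disc': (array([ 0.5547, -0.0041,  0.0839]), np.float64(0.0009367235589961615)), 'rings': (array([ 0.5551, -0.0039]), np.int64(696)), 'box': (308, 171, 18, 19), 'area': np.uint64(475), 'finial': (array([ 0.5424, -0.0362]), np.float64(0.0016556653168591892), np.int64(30))}
scene {'disc': (array([ 0.556 , -0.0099,  0.0852]), np.float64(0.002079106395829241)), 'rings': (array([ 0.5539, -0.0043]), np.int64(229)), 'box': (324, 192, 14, 18), 'area': np.uint64(364), 'finial': (array([ 0.5404, -0.0385]), np.float64(0.001189894444992945), np.int64(16))}
(375, 800, 3)
```

View pics/ov.png

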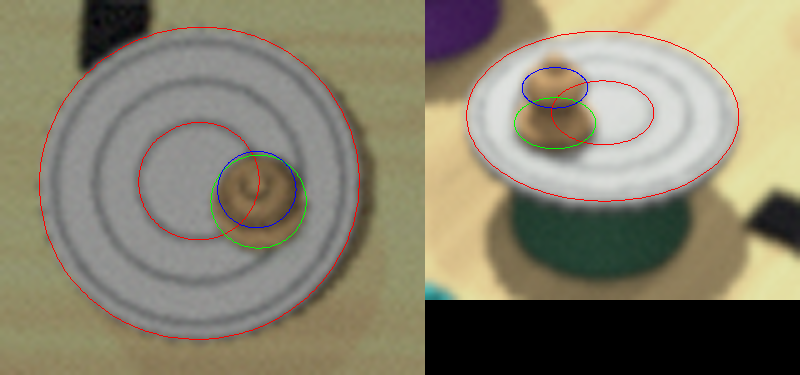

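The picture shows the pale finial upright, with its foot fitted (green) about 34 mm from the disc centre, toward the camera-right side. The red ring and rim overlays match the top view.

Estimates: C = (0.555, -0.004), F = (0.542, -0.036). I will push along u = (0.36, 0.93) with the fingers 30 mm apart, so they cradle the foot from behind without gripping. First, rise and travel.

Emit:
{"op": "drive_tool", "data": {"rows": [{"fingers": -0.32,"x": 0,"y": 0,"z": -0.06,"spin": 0},{"fingers": -0.32,"x": 0.02,"y": 0.02,"z": -0.1,"spin": 0.15},{"fingers": -0.32,"x": 0.52,"y": 0.567,"z": -0.1,"spin": 1.583},{"fingers": -0.32,"x": 0.52,"y": 0.567,"z": -0.1,"spin": 1.583},{"fingers": -0.32,"x": 0.52,"y": 0.567,"z": -0.1,"spin": 1.583},{"fingers": -0.32,"x": 0.52,"y": 0.567,"z": -0.1,"spin": 1.583},{"fingers": -0.32,"x": 0.52,"y": 0.567,"z": -0.1,"spin": 1.583},{"fingers": -0.32,"x": 0.52,"y": 0.567,"z": -0.1,"spin": 1.583},{"fingers": -0.32,"x": 0.52,"y": 0.567,"z": -0.1,"spin": 1.583},{"fingers": -0.32,"x": 0.52,"y": 0.567,"z": -0.1,"spin": 1.583}], "newtons": 5}}

```text
time_s: 1.35
tcp_pos: [0.4348, 0.1411, 0.3457]
eef_rot: [-180.0, 0.0, -111.4]
contact_force: [1.5, 0.8, 0.5]
gripper_width: 0.0299
gripper_force: 0.0
```

Emit:
{"op": "drive_tool", "data": {"rows": [{"fingers": -0.32,"x": 0.175,"y": -0.164,"z": 0},{"fingers": -0.32,"x": 0.175,"y": -0.164,"z": 0},{"fingers": -0.32,"x": 0.175,"y": -0.164,"z": 0},{"fingers": -0.32,"x": 0.175,"y": -0.164,"z": 0},{"fingers": -0.32,"x": 0.175,"y": -0.164,"z": 0.05},{"fingers": -0.32,"x": 0.175,"y": -0.164,"z": 0.1},{"fingers": -0.32,"x": 0.175,"y": -0.164,"z": 0.14},{"fingers": -0.32,"x": 0.175,"y": -0.164,"z": 0.16},{"fingers": -0.32,"x": 0.175,"y": -0.164,"z": 0.16},{"fingers": -0.32,"x": 0.175,"y": -0.164,"z": 0.16}]}}

```text
invalid input
```

Emit:
{"op": "drive_tool", "data": {"rows": [{"fingers": -0.32,"x": 0.175,"y": -0.164,"z": 0,"spin": 0},{"fingers": -0.32,"x": 0.175,"y": -0.164,"z": 0,"spin": 0},{"fingers": -0.32,"x": 0.175,"y": -0.164,"z": 0,"spin": 0},{"fingers": -0.32,"x": 0.175,"y": -0.164,"z": 0,"spin": 0},{"fingers": -0.32,"x": 0.175,"y": -0.164,"z": 0.05,"spin": 0},{"fingers": -0.32,"x": 0.175,"y": -0.164,"z": 0.1,"spin": 0},{"fingers": -0.32,"x": 0.175,"y": -0.164,"z": 0.14,"spin": 0},{"fingers": -0.32,"x": 0.175,"y": -0.164,"z": 0.16,"spin": 0},{"fingers": -0.32,"x": 0.175,"y": -0.164,"z": 0.16,"spin": 0},{"fingers": -0.32,"x": 0.175,"y": -0.164,"z": 0.16,"spin": 0}]}}

```text
time_s: 2.6
tcp_pos: [0.5252, -0.0793, 0.1865]
eef_rot: [-179.9, 0.0, -111.1]
contact_force: [-0.2, -0.4, 0.0]
gripper_width: 0.0299
gripper_force: 0.0
```

Emit:
{"op": "drive_tool", "data": {"rows": [{"fingers": -0.32,"x": 0,"y": 0,"z": 0.03,"spin": 0},{"fingers": -0.32,"x": 0,"y": 0,"z": 0.05,"spin": 0},{"fingers": -0.32,"x": 0,"y": 0,"z": 0.06,"spin": 0},{"fingers": -0.32,"x": 0,"y": 0,"z": 0.066,"spin": 0},{"fingers": -0.32,"x": 0,"y": 0,"z": 0.069,"spin": 0},{"fingers": -0.32,"x": 0,"y": 0,"z": 0.069,"spin": 0}]}}

```text
time_s: 3.35
tcp_pos: [0.5248, -0.0792, 0.117]
eef_rot: [-180.0, 0.0, -111.1]
contact_force: [-0.3, -0.2, 0.0]
gripper_width: 0.0296
gripper_force: 0.0
```

```bash
python3 - <<'E'
from h import *
s=sensors.get_state(); print(s['tcp_pos'],s['contact_force'],s['eef_rot'])
a=cap("top");b=cap("scene")
save(a,'t1.png',(265,140,350,215),4.7);save(b,'s1.png',(295,150,385,235),4.4)
A=cv2.imread('pics/t1.png');B=cv2.imread('pics/s1.png');o=np.zeros((max(A.shape[0],B.shape[0]),A.shape[1]+B.shape[1],3),np.uint8);o[:A.shape[0],:A.shape[1]]=A;o[:B.shape[0],A.shape[1]:]=B;cv2.imwrite('pics/v1.png',o)
E
```

```text
[ 0.52484665 -0.07924792  0.1169856 ] [-0.30851235 -0.20661862  0.03729744] [-1.79966227e+02  1.61198629e-02 -1.11137435e+02]
```

View pics/v1.png

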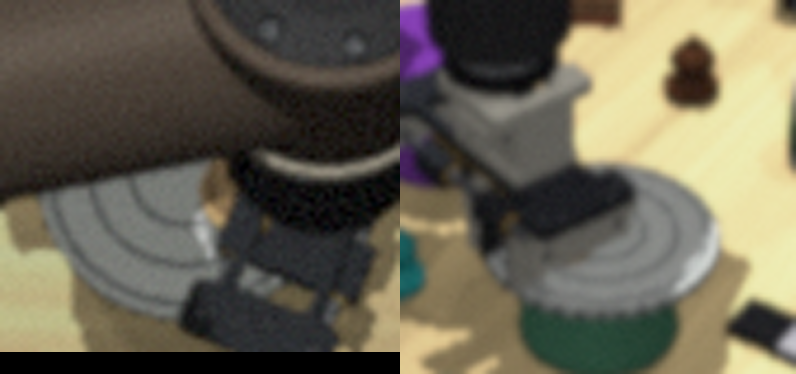

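The view shows the fingers low over the disc with the finial still ahead of them, mostly hidden by the arm at (215,185). The push goes by dead reckoning, slowly, and stops short of the centre.

Emit:
{"op": "drive_tool", "data": {"rows": [{"fingers": -0.32,"x": -0.004,"y": 0,"z": 0.001,"spin": 0},{"fingers": -0.32,"x": -0.008,"y": 0,"z": 0.001,"spin": 0},{"fingers": -0.32,"x": -0.011,"y": 0,"z": 0.001,"spin": 0},{"fingers": -0.32,"x": -0.0135,"y": 0,"z": 0.001,"spin": 0},{"fingers": -0.32,"x": -0.016,"y": 0,"z": 0.001,"spin": 0},{"fingers": -0.32,"x": -0.0185,"y": 0,"z": 0.001,"spin": 0},{"fingers": -0.32,"x": -0.021,"y": 0,"z": 0.001,"spin": 0},{"fingers": -0.32,"x": -0.0235,"y": 0,"z": 0.001,"spin": 0},{"fingers": -0.32,"x": -0.026,"y": 0,"z": 0.001,"spin": 0},{"fingers": -0.32,"x": -0.0285,"y": 0,"z": 0.001,"spin": 0}]}}

```text
time_s: 4.7
tcp_pos: [0.5349, -0.0526, 0.1155]
eef_rot: [180.0, -0.0, -111.1]
contact_force: [-0.7, -1.3, 0.2]
gripper_width: 0.0299
gripper_force: 0.2
```

Emit:
{"op": "drive_tool", "data": {"rows": [{"fingers": -0.32,"x": -0.0025,"y": 0,"z": 0,"spin": 0},{"fingers": -0.32,"x": -0.005,"y": 0,"z": 0,"spin": 0},{"fingers": -0.32,"x": -0.0075,"y": 0,"z": 0,"spin": 0},{"fingers": -0.32,"x": -0.01,"y": 0,"z": 0,"spin": 0},{"fingers": -0.32,"x": -0.012,"y": 0,"z": 0,"spin": 0},{"fingers": -0.32,"x": -0.0135,"y": 0,"z": 0,"spin": 0},{"fingers": -0.32,"x": -0.0145,"y": 0,"z": 0,"spin": 0},{"fingers": -0.32,"x": -0.0145,"y": 0,"z": 0,"spin": 0}]}}

```text
time_s: 5.7
tcp_pos: [0.5401, -0.0391, 0.1156]
eef_rot: [-180.0, 0.0, -111.1]
contact_force: [-0.6, 0.4, -0.1]
gripper_width: 0.0296
gripper_force: 0.1
```

Emit:
{"op": "drive_tool", "data": {"rows": [{"fingers": -0.32,"x": 0.005,"y": 0,"z": 0,"spin": 0},{"fingers": -0.32,"x": 0.02,"y": 0,"z": 0,"spin": 0},{"fingers": -0.32,"x": 0.04,"y": 0,"z": 0,"spin": 0},{"fingers": -0.32,"x": 0.05,"y": 0,"z": -0.04,"spin": 0},{"fingers": -0.32,"x": 0.1,"y": 0,"z": -0.08,"spin": 0},{"fingers": -0.32,"x": 0.16,"y": 0,"z": -0.1,"spin": 0},{"fingers": -0.32,"x": 0.22,"y": 0,"z": -0.1,"spin": 0},{"fingers": -0.32,"x": 0.25,"y": 0,"z": -0.1,"spin": 0},{"fingers": -0.32,"x": 0.25,"y": 0,"z": -0.1,"spin": 0}]}}

```text
time_s: 6.82
tcp_pos: [0.4479, -0.2749, 0.2155]
eef_rot: [180.0, -0.0, -111.4]
contact_force: [0.6, 0.6, -0.5]
gripper_width: 0.0299
gripper_force: 0.0
```

```bash
cat >> h.py <<'E'
def view(f):
    np.set_printoptions(precision=4,suppress=True); s=sensors.get_state(); print(s['tcp_pos'],s['eef_rot'][2],s['time_s'])
    a=cap("top");b=cap("scene")
    for n,c in(("top",a),("scene",b)):
        try: print(n,measure(c,n,np.array([.5548,-.004]),n=="top"))
        except Exception as e: print(n,e)
    save(a,'_a.png',(265,140,350,215),4.7);save(b,'_b.png',(295,150,385,235),4.4)
    A=cv2.imread('pics/_a.png');B=cv2.imread('pics/_b.png');o=np.zeros((max(A.shape[0],B.shape[0]),A.shape[1]+B.shape[1],3),np.uint8);o[:A.shape[0],:A.shape[1]]=A;o[:B.shape[0],A.shape[1]:]=B;cv2.imwrite('pics/'+f,o)
E
python3 -c "from h import *; view('v2.png')"
```

```text
[ 0.4479 -0.2749  0.2155] -111.38123788943244 6.825
top max() iterable argument is empty
scene {'box': (331, 188, 14, 19), 'area': np.uint64(327), 'finial': (array([ 0.5498, -0.0148]), np.float64(0.0014900072370591805), np.int64(14))}
```

View pics/v2.png

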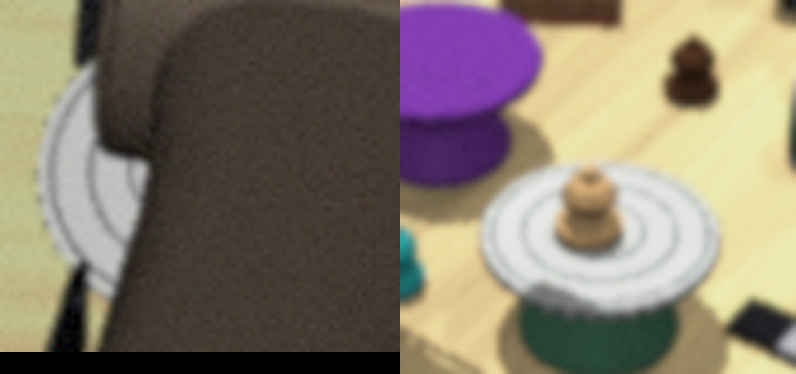

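Picture: the finial stands upright, foot near (590,230) in the right-hand crop and partly inside the smallest ring. The arm hides it from the top camera. It agrees with dead reckoning: about 8.5 mm short along u. I go back and push 8.5 mm further.

Emit:
{"op": "drive_tool", "data": {"rows": [{"fingers": -0.32,"x": -0.06,"y": 0,"z": 0,"spin": 0},{"fingers": -0.32,"x": -0.12,"y": 0,"z": 0,"spin": 0},{"fingers": -0.32,"x": -0.17,"y": 0,"z": 0,"spin": 0},{"fingers": -0.32,"x": -0.2,"y": 0,"z": 0.02,"spin": 0},{"fingers": -0.32,"x": -0.21,"y": 0,"z": 0.06,"spin": 0},{"fingers": -0.32,"x": -0.21,"y": 0,"z": 0.085,"spin": 0},{"fingers": -0.32,"x": -0.21,"y": 0,"z": 0.096,"spin": 0},{"fingers": -0.32,"x": -0.21,"y": 0,"z": 0.1,"spin": 0},{"fingers": -0.32,"x": -0.22,"y": 0,"z": 0.1,"spin": 0},{"fingers": -0.32,"x": -0.23,"y": 0,"z": 0.1,"spin": 0}]}}

```text
time_s: 8.18
tcp_pos: [0.5338, -0.0572, 0.1166]
eef_rot: [-179.9, 0.1, -111.2]
contact_force: [0.1, -0.2, 1.0]
gripper_width: 0.0301
gripper_force: 0.0
```

Emit:
{"op": "drive_tool", "data": {"rows": [{"fingers": -0.32,"x": -0.006,"y": 0,"z": 0,"spin": 0},{"fingers": -0.32,"x": -0.012,"y": 0,"z": 0,"spin": 0},{"fingers": -0.32,"x": -0.016,"y": 0,"z": 0,"spin": 0},{"fingers": -0.32,"x": -0.0185,"y": 0,"z": 0,"spin": 0},{"fingers": -0.32,"x": -0.021,"y": 0,"z": 0,"spin": 0},{"fingers": -0.32,"x": -0.0235,"y": 0,"z": 0,"spin": 0},{"fingers": -0.32,"x": -0.0255,"y": 0,"z": 0,"spin": 0},{"fingers": -0.32,"x": -0.0275,"y": 0,"z": 0,"spin": 0},{"fingers": -0.32,"x": -0.0285,"y": 0,"z": 0,"spin": 0},{"fingers": -0.32,"x": -0.0285,"y": 0,"z": 0,"spin": 0}]}}

```text
time_s: 9.43
tcp_pos: [0.5432, -0.0312, 0.1156]
eef_rot: [-180.0, 0.0, -111.1]
contact_force: [0.5, -0.2, 0.1]
gripper_width: 0.0297
gripper_force: 0.1
```

Emit:
{"op": "drive_tool", "data": {"rows": [{"fingers": -0.32,"x": 0.005,"y": 0,"z": 0,"spin": 0},{"fingers": -0.32,"x": 0.02,"y": 0,"z": 0,"spin": 0},{"fingers": -0.32,"x": 0.04,"y": 0,"z": 0,"spin": 0},{"fingers": -0.32,"x": 0.05,"y": 0,"z": -0.05,"spin": 0},{"fingers": -0.32,"x": 0.1,"y": 0,"z": -0.1,"spin": 0},{"fingers": -0.32,"x": 0.16,"y": 0.02,"z": -0.13,"spin": 0},{"fingers": -0.32,"x": 0.56,"y": 0.15,"z": -0.13,"spin": 0},{"fingers": -0.32,"x": 0.56,"y": 0.15,"z": -0.13,"spin": 0},{"fingers": -0.32,"x": 0.56,"y": 0.15,"z": -0.13,"spin": 0},{"fingers": -0.32,"x": 0.56,"y": 0.15,"z": -0.13,"spin": 0}]}}

```text
time_s: 10.68
tcp_pos: [0.3147, -0.3584, 0.243]
eef_rot: [-179.9, -0.0, -111.2]
contact_force: [1.8, -0.8, -0.0]
gripper_width: 0.0301
gripper_force: 0.0
```

Emit:
{"op": "drive_tool", "data": {"rows": [{"fingers": -0.32,"x": 0.18,"y": 0.07,"z": 0,"spin": 0},{"fingers": -0.32,"x": 0.18,"y": 0.07,"z": 0,"spin": 0},{"fingers": -0.32,"x": 0.18,"y": 0.07,"z": 0,"spin": 0},{"fingers": -0.32,"x": 0.18,"y": 0.07,"z": 0,"spin": 0},{"fingers": -0.32,"x": 0.18,"y": 0.07,"z": 0,"spin": 0}]}}

```text
time_s: 11.3
tcp_pos: [0.1856, -0.4995, 0.2423]
eef_rot: [180.0, 0.0, -111.3]
contact_force: [0.0, 0.4, -0.1]
gripper_width: 0.0299
gripper_force: 0.0
```

```bash
python3 -c "from h import *; view('v3.png')"
```

```text
[ 0.1856 -0.4995  0.2423] -111.2954743735858 11.3
top {'disc': (array([ 0.5547, -0.0041,  0.0839]), np.float64(0.000948200204806988)), 'rings': (array([ 0.5552, -0.0038]), np.int64(702)), 'box': (296, 166, 17, 19), 'area': np.uint64(472), 'finial': (array([ 0.555, -0.003]), np.float64(0.0018015571495960728), np.int64(30))}
scene {'box': (333, 186, 14, 20), 'area': np.uint64(335), 'finial': (array([ 0.5533, -0.0065]), np.float64(0.001364704585636731), np.int64(15))}
```

View pics/v3.png

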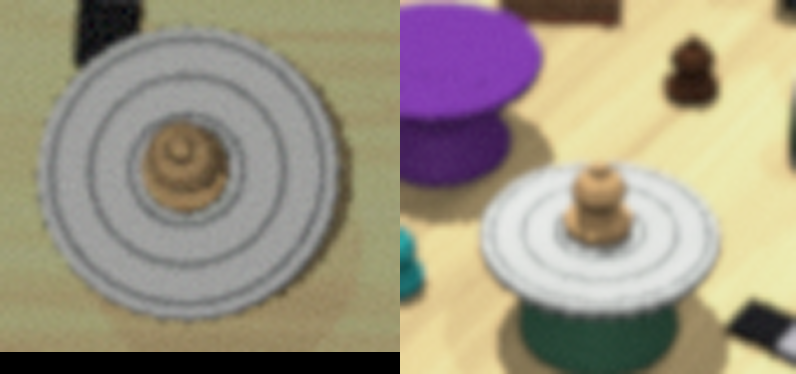

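The picture shows the finial upright at (185,168), with the foot inside the smallest ring and grey visible all around it. It measures about 1 mm from centre against a 7 mm margin. The hand is drawn back clear, so I hand the job in.

```bash
python3 -c "from h import *; print(r.close_job())"
```

```text
the job is handed in; nothing more can be done
None
```

The finial stands upright about 1 mm from the turntable's centre with its foot wholly inside the smallest ring, the hand is drawn back clear, and the job was handed in at about 11 s of the 51 s allowed.

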